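# Open the filter test cradle by one hole and hold its lock pin home

## Robot

A 6-joint arm with a two-finger parallel gripper is mounted at the origin on a cart in front of the work surface, level with it; the furniture and walls round the work are solid. World frame = base frame: x ahead of the robot, y to its left, z up, the work surface at z = 0. Lengths are in m, angles in rad, forces in N, time in s.
With the tool pointing down it reaches from about 0.275 to 1 m from the base axis. Payload 8.4 kg.
Tool frame: the origin (TCP) lies at the very end of the fingers, on their centre line; the grasp point (between the pads) lies 19 mm behind it; z points along the fingers, y is the direction in which the jaws open and shut (so a half turn about z gives the same grasp; the last joint's range is limited). The gripper opens to 85 mm and grips with 20 to 120 N. Pads are 22 mm wide; open, the fingers measure 114 mm over their backs; the gripper's body (76 mm by 85 mm) begins 54 mm behind the grasp point. The pads swing forward as they close: fully open they stand 13 mm farther back than shut.
Start: joints at [-1.349, 0.353, 1.633, -0, 1.155, -0.002], TCP at [0.139, -0.609, 0.231] pointing down, gripper open.
Joint ranges: [-2.63, 2.63], [-0.92, 2.1], [0.06, 2.66], [-1.3, 4.44], [0, 2.69], [-3.02, 3.02]. Speed limits (rad/s): [2.22, 2.22, 2.79, 3.14, 3.14, 3.14].

## Interface

Orientations are given as a rotation vector (axis times angle).
In Python, from bench import arm, optics gives the robot as it stands.
- The arm moves only by the tool servo_tool, never from a script. Its argument "rows" is a list of rows, each a list of 3 entries, a list of its own where there are three numbers: the shift along the tool's x, y, z in mm, then the turn, a rotation vector about the tool's x, y, z in rad, then the gripper command: -1 is shut, 1 is fully open, values between are in proportion. A call has 1 to 20 rows; each row is the pose to reach, as a shift and turn from the pose commanded when the call began, along the tool's axes at that moment; what a row does not reach only later rows make up. A row lasts 1/12 s, in which the tool goes at most 41.7 mm and 7.16 degrees, less where a joint would pass 70% of its speed; a pose out of reach is approached as far as the arm can. A call with a gripper value outside its range is refused whole. The fingers move at their own pace and stop on an object; "newtons" is the grip in N (left out, the last holds). Time passes only in rows, so rows that repeat a pose let the fingers close. It gives the time, the measured TCP pose, the force and the opening at its end, in the units of the state.
- arm.observe(): the state, without advancing time (a new reading comes with each control period).
- optics.grab_frame(name): name is "side" or "top"; returns (picture, depth): 420x560x3 uint8, red, green, blue; 420x560 float32, m along the optical axis (not along the pixel's ray), 0 where there is no reading.
- optics.camera_model(name): a dict with "intrinsics" (3x3 intrinsics, pixels), "R" (3x3) and "t" (3): a world point X has camera coordinates R X + t. Camera axes: x right, y down, z forward; pixel columns grow to the right and rows downward; lengths in m; the calibration is good to about 2 mm. A picture is of the moment at which its call begins. camera_model takes no time and is no camera call.
- arm.hand_in(): hands the job in, once; it reports no verdict.
The state is a dict: "time_s": time; "joint_pos": joint angles; "qd": joint speeds; "joint_torque": joint torques, N m; "ee_pos": TCP position; "orientation": TCP orientation; "wrist_force": force on the tool from outside, world axes, zero at the start; "moment": the same for the moment, N m; "opening": finger opening in m.
Only numpy, scipy, OpenCV 4.12 (cv2) and the standard library are available. Lean on these libraries where they do the work, as an engineer would, in place of code of your own. Each camera call takes 0.05 s, during which the arm holds its last target.

## Task

The test cradle is still set for small valve bodies and must be one hole wider for the filters waiting on the bench: first press the small steel release button on the sliding sleeve right down to its stop so that the safety catch tips up out of the tube, then pull up the black lock plunger, draw the sleeve away from the fixed cheek to the next hole and let the pin drop into it. Finish holding: keep the plunger pushed fully home in that hole with the gripper when you end, do not let go of it, and leave the other things on the bench where they are.

Things in the scene. Friction and masses are not known exactly. Their poses are not given: they have to be found in the camera images.
- cradle: Test cradle fixed to the bench: aluminium base 100 x 370 x 10 mm, square steel tube (30 mm, top 60 mm above the bench, 12 mm holes every 40 mm) on two feet, a padded cheek (84 mm wide, top 112 mm up) fixed at one end, two low rest bars. Origin: centre of the base's underside. Local y runs along the tube away from the fixed cheek, which is at the -y end; z up.
- sleeve (a joint): Slide, m, of the aluminium sleeve (42 x 42 x 130 mm, top 66 mm above the bench, own padded cheek 84 mm wide, 114 mm high, at its -y end) along the tube: about 0 at the start, grows along the cradle's +y (opening). Next hole at 0.040; others at -0.040 and 0.080. About 2 N of friction; stays where it is left.
- lock_pin (a joint): Lock plunger's height above fully home, m: 0 home against its stop; 0.003 where its spring leaves it in a hole untouched (last 3 mm must be pushed and kept pushed, about 2.5 N; more is harmless); clear of the hole above 0.010; 0.016 upper stop. Pull: 6 N at 0.010, 10 N at the top. Let go, it springs down, rides on the tube and drops into a hole within about 2 mm of it.
- knob_top (a point): Centre of the top of the plunger's upright black knob (moves with it): 25 mm diameter over the lower 16 mm, 31 mm rim above, 26 mm tall in all; top 117 mm above the bench at the start. Under it a boss of 19 mm diameter on the sleeve. Both sides across the tube are free: grip closing along the cradle's x. Along the tube the button stands 52 mm towards +y, the sleeve's cheek 58 mm towards -y.
- release_button (a joint): How far the release button is pressed, in m: 0 up, 0.007 at its lower stop. Spring: about 1.5 N at first, 6 to 8 N at the stop with the catch's friction. It springs back when let go.
- button_top (a point): Centre of the domed top of the steel release button (22 mm diameter, 8 mm thick head standing 7 mm over a dark steel bridge 42 x 26 mm), 108 mm above the bench when up; moves with the button and the sleeve.
- catch (a joint): Angle, rad, of the safety catch, a dark steel rocker at the sleeve's +y end whose toe hooks a hole of the tube and stops the sleeve from opening (some 4 mm of play). 0 hooked; clear above about 0.15; near 0.30 once the button has been pressed to its stop. No spring: it stays up.
- filter_a: Round grey filter cartridge 90 mm diameter, 58 mm high, standing on the bench to the left of the cradle; bystander. Origin: centre of its underside.
- filter_b: Round dark filter cartridge 90 mm diameter, 58 mm high, standing farther back on the left; bystander. Origin: centre of its underside.
- valve_body: Small pale cylinder valve 43 x 66 x 72 mm, standing close behind the middle of the cradle; bystander. Origin: centre of its underside.
- coupling: Pale steel coupling 31 mm diameter, 50 mm high, standing in front of the cradle; bystander. Origin: centre of its underside.
- spanner: Open-ended spanner 176 mm long, 6 mm thick, lying in front of the cradle; bystander. Origin: centre of its underside.

How it is judged:
On the way, in this order (a step that is already met when the one before it is completed fails the run):
1. the release button is pressed to its stop and the safety catch is up (value of joint release_button above 0.006 m and value of joint catch above 0.2 rad), for 0.1 s.
2. the lock plunger is pulled up clear of its hole (value of joint lock_pin above 0.01 m), for 0.1 s.
3. the sleeve is at the next hole and the pin has dropped into it (value of joint sleeve between 0.037 and 0.043 m and value of joint lock_pin below 0.006 m), for 0.1 s.
At the end, for the whole second after the job is handed in: The sleeve stands at the next hole (slide 0.040 m, within 3 mm), the safety catch is still up (above 0.15 rad), and the gripper is touching the lock plunger with at least 1 N and keeps it pushed home: less than 1.5 mm above its lower stop, where its spring alone would leave it 3 mm up (value of joint sleeve between 0.037 and 0.043 m and value of joint lock_pin below 0.0015 m and value of joint catch above 0.15 rad and contact force between any of the fingers, the arm and lock_pin above 1 N); the arm keeps its last pose, push and grip.
It fails at once if a filter, the valve, the coupling or the spanner is shifted by more than 30 mm (distance of any of filter_a, filter_b, valve_body, coupling, spanner from where it was at the start of the episode above 0.03 m).
It also fails if it takes over 42 s, if anything falls off the work surface, if the arm or the gripper's body presses on something with over 40 N, if the wrist force passes 120 N, or if a joint passes its speed limit or range.

## Working session

There is one attempt and no reset: what is moved stays moved. The work goes in short steps, Python scripts to look and compute and a tool call to move; the robot and the scene stay as the last step left them, time stands still between calls to the robot, and variables do not carry over. Pictures are saved under pics/ and viewed, and the job is handed in when it is done.

Besides the shell and the picture viewer there is one more tool, called by a JSON object that holds its "name" and its "arguments". servo_tool: Moves the arm, as the interface text tells. Its arguments: {"type":"object","properties":{"rows":{"type":"array","items":{"type":"array"}},"newtons":{"type":"number"}},"required":["rows"]}

```bash
mkdir -p pics; ls; python3 - <<'E'
from bench import arm, optics
import cv2, numpy as np
for n in ("top","side"):
    p,d=optics.grab_frame(n); np.savez(f"{n}0.npz",p=p,d=d)
    cv2.imwrite(f"pics/{n}0.png",cv2.cvtColor(p,cv2.COLOR_RGB2BGR))
    m=optics.camera_model(n); print(n,m, (d>0).mean())
print(arm.observe())
E
```

```text
pics
top {'intrinsics': array([[382.47577597,   0.        , 280.65055745],
       [  0.        , 382.47577597, 211.32115355],
       [  0.        ,   0.        ,   1.        ]]), 'R': array([[-0.02222766, -0.99949717,  0.02261263],
       [-0.99733675,  0.02059671, -0.06996561],
       [ 0.06946469, -0.02410758, -0.99729308]]), 't': array([0.16111448, 0.47814738, 0.92575814])} 0.9961011904761905
side {'intrinsics': array([[456.60455086,   0.        , 280.66084958],
       [  0.        , 456.60455086, 211.95053315],
       [  0.        ,   0.        ,   1.        ]]), 'R': array([[ 0.98120043, -0.19169837,  0.02230366],
       [-0.05343791, -0.38091617, -0.92306406],
       [ 0.1854457 ,  0.90451899, -0.38399907]]), 't': array([-0.45624062,  0.17507358,  0.82086321])} 0.9959736394557823
{'time_s': 0.1, 'joint_pos': array([-1.34939339e+00,  3.53613439e-01,  1.63404808e+00,  7.16476114e-06,
        1.15520204e+00, -2.43013533e-03]), 'qd': array([ 8.53479037e-04, -1.83094922e-03,  1.23880619e-06,  8.15644677e-04,
        9.03494891e-04, -8.88957687e-04]), 'joint_torque': array([-1.57304721e-04, -6.06356335e+01, -3.42820930e+01,  7.34398782e-05,
        4.01540179e-03, -3.66912593e-05]), 'ee_pos': array([ 0.13862129, -0.60899927,  0.23062018]), 'orientation': array([-3.12068286e+00, -3.50716956e-01,  2.07819853e-04]), 'wrist_force': array([-0.06780716,  0.02297886, -0.16915482]), 'moment': array([ 0.01800935, -0.02392942,  0.03096755]), 'opening': 0.08560270009360949}
```

View pics/top0.png

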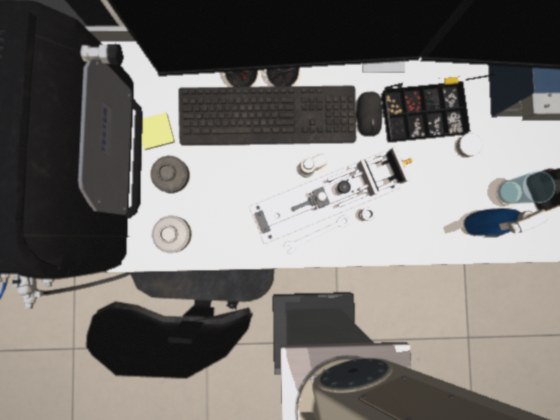

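View pics/side0.png

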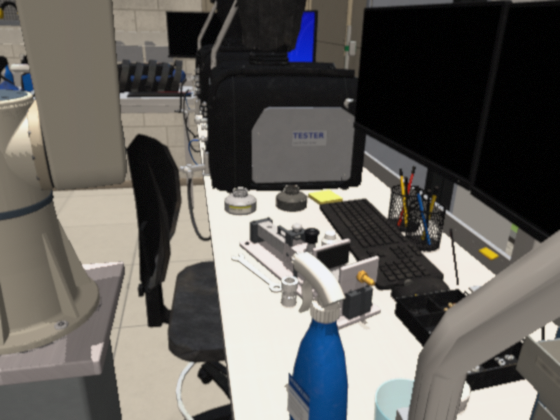

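The top view shows the cradle running from about (262,222) at the open +y end to (395,170) at the fixed cheek. The black knob is near (344,187) and the button on its bridge near (319,198). In the side view the knob is near (311,235). I'll zoom in on both.

```bash
python3 - <<'E'
import cv2, numpy as np
p=np.load("top0.npz")["p"][140:255,240:420]; cv2.imwrite("pics/topz.png",cv2.resize(p[:,:,::-1],None,fx=4.4,fy=4.4,interpolation=cv2.INTER_CUBIC))
p=np.load("side0.npz")["p"][200:340,230:400]; cv2.imwrite("pics/sidez.png",cv2.resize(p[:,:,::-1],None,fx=4.2,fy=4.2,interpolation=cv2.INTER_CUBIC))
E
```

```text
(no output)
```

View pics/topz.png

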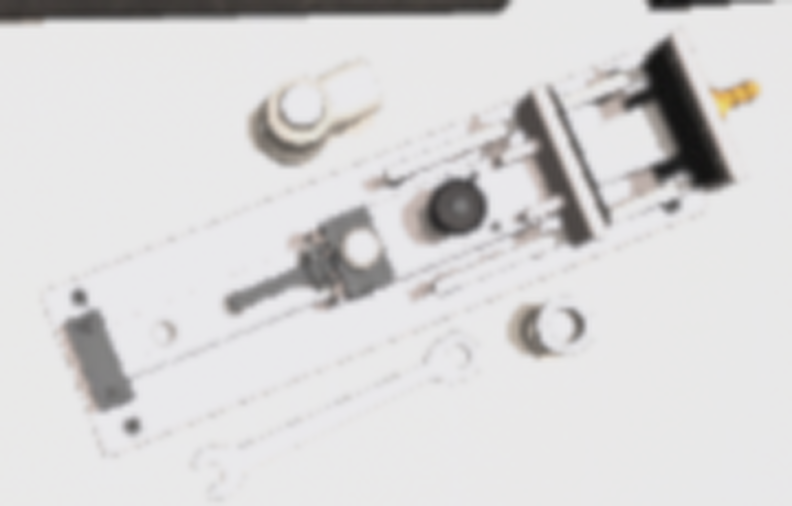

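View pics/sidez.png

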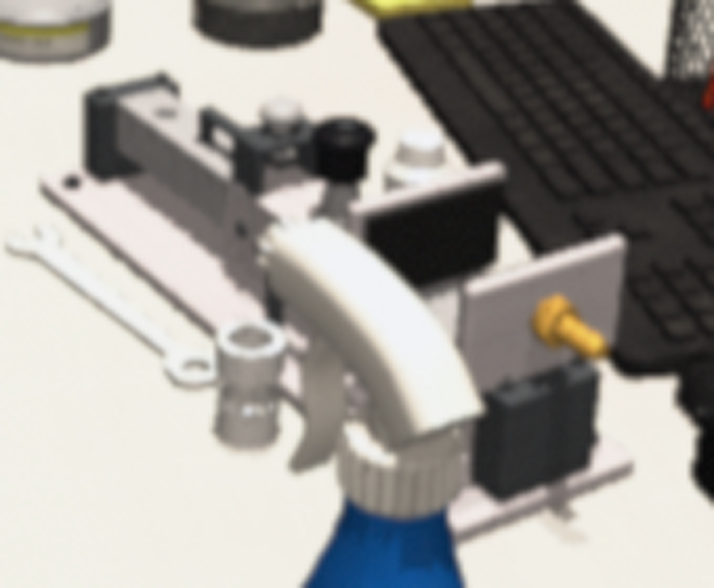

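The zoomed top view shows the knob centred at (457,207), the button at (361,248), the tube's end block at about (98,362), base holes at (79,297) and (132,426), and the coupling at (548,328). Next I'll measure the knob and button by mask in both views.

```bash
cat > h.py <<'E'
import numpy as np, cv2
from bench import optics
def ray(n,u,v):
    m=optics.camera_model(n); K,R,t=m["intrinsics"],m["R"],m["t"]
    d=R.T@np.linalg.solve(K,[u,v,1.]); return -R.T@t, d
def onz(n,u,v,z):
    c,d=ray(n,u,v); return c+d*(z-c[2])/d[2]
def proj(n,X):
    m=optics.camera_model(n); c=m["R"]@np.asarray(X)+m["t"]; q=m["intrinsics"]@c; return q[:2]/q[2], c[2]
def tri(p1,p2):
    a,da=ray("top",*p1); b,db=ray("side",*p2); da/=np.linalg.norm(da);db/=np.linalg.norm(db)
    s=np.linalg.lstsq(np.c_[da,-db],b-a,rcond=None)[0]; A=a+s[0]*da;B=b+s[1]*db
    return (A+B)/2,np.linalg.norm(A-B)
E
python3 - <<'E'
from h import *
T=np.load("top0.npz");S=np.load("side0.npz")
g=cv2.cvtColor(T["p"],cv2.COLOR_RGB2GRAY)
def blob(mask,seed):
    n,l,st,c=cv2.connectedComponentsWithStats(mask.astype(np.uint8)); i=np.argmin(np.where(np.arange(n)>0,np.hypot(*(c-seed).T),1e9)); return st[i],c[i]
print("g knob rows",g[178:197:3,333:356:2]); 
for th in (70,90,110):
    print(th,blob(g<th,(343.5,186.7)))
sub=np.zeros_like(g);sub[188:205,314:330]=g[188:205,314:330]
for th in (200,220,240): print(th,blob(sub>th,(321.6,196)))
def pt(z): return ((np.array(z)+.5)/4.4-.5)+[240,140]
for nm,z,h in (("knob",(457,207),.117),("button",(361,248),.108),("hole1",(79,297),.01),("hole2",(132,426),.01),("hole4",(671,206),.01),("cornL",(43,290),.01),("cornL2",(108,457),.01),("tubehole",(164,332),.06),("foot a",(65,318),.06),("foot b",(98,411),.06),("slcheek tl",(540,88),.114),("slcheek br",(605,225),.114),("fixA",(672,40),.112),("fixB",(732,183),.112)):
    u=pt(z); X=onz("top",*u,h); print(nm,u.round(1),X.round(4),"depth",T["d"][int(round(u[1])),int(round(u[0]))],"exp",proj("top",X)[1].round(4), proj("side",X)[0].round(1))
def ps(z): return ((np.array(z)+.5)/4.2-.5)+[230,200]
print("knob tri",tri(pt((457,207)),ps((345,131))))
print("button tri",tri(pt((361,248)),ps((282,104))))
E
```

```text
g knob rows [[222 206 205 226 225 229 227 203 228 213 194 226]
 [224 227 224 201 119  84  91 109 223 233 233 233]
 [222 189 143  65  83  86  90  81 111 223 233 233]
 [184 153  79  72  87 109 118  87  76 215 233 233]
 [185 145  86  44  77  88  88  80 135 209 199 229]
 [195 164 129 112 111 139 157 214 230 224 206 194]
 [232 229 227 227 231 231 222 209 200 222 223 226]]
70 (array([338, 184,   4,   9,  16], dtype=int32), array([339.125 , 188.9375]))
90 (array([337, 181,  13,  12,  98], dtype=int32), array([342.73469388, 187.        ]))
110 (array([337, 181,  13,  13, 126], dtype=int32), array([342.88888889, 186.85714286]))
200 (array([319, 188,  11,  13,  86], dtype=int32), array([324.8255814 , 193.96511628]))
220 (array([319, 193,   7,   6,  29], dtype=int32), array([321.89655172, 195.51724138]))
240 (array([     0,      0,    560,    420, 235200], dtype=int32), array([279.5, 209.5]))
knob [343.5 186.7] [0.5261 0.0132 0.117 ] depth 0.84247154 exp 0.8453 [311.6 229.4]
button [321.7 196. ] [0.5074 0.061  0.108 ] depth 0.8488678 exp 0.8518 [296.5 224.3]
hole1 [257.6 207.1] [0.4934 0.2075 0
[... 485 characters left out ...]
 [254.4 211.9] [0.4783 0.2133 0.06  ] depth 0.9430307 exp 0.894 [269.5 217.4]
foot b [261.9 233. ] [0.4286 0.1968 0.06  ] depth 0.9386389 exp 0.8909 [249.5 221.4]
slcheek tl [362.3 159.6] [ 0.5865 -0.0317  0.114 ] depth 0.8517673 exp 0.8536 [348.7 238.9]
slcheek br [377.1 190.8] [ 0.516 -0.062  0.114] depth 0.8551887 exp 0.8494 [316.7 248.8]
fixA [392.3 148.7] [ 0.6105 -0.1008  0.112 ] depth 0.85894185 exp 0.8589 [374.6 256.2]
fixB [406.  181.2] [ 0.5364 -0.1283  0.112 ] depth 0.8570322 exp 0.8544 [338.9 267.1]
knob tri (array([0.52643834, 0.01271528, 0.11430126]), np.float64(0.00011518149818451582))
button tri (array([0.50760134, 0.06090248, 0.1077347 ]), np.float64(0.00040753035825875434))
```

The measurements agree: the two-view triangulation closes within 0.5 mm, heights are 114–108 mm, and knob to button is 51 mm (52 given). The cradle's yaw is about 20.9°. Next I'll check obstacle heights for the approach path.

```bash
python3 - <<'E'
from h import *
d=np.load("top0.npz")["d"]; m=optics.camera_model("top")
v,u=np.mgrid[:420,:560]; P=np.linalg.inv(m["intrinsics"])@np.stack([u.ravel(),v.ravel(),np.ones(u.size)])*d.ravel()
X=(m["R"].T@(P-m["t"][:,None])).T
X=X[d.ravel()>0]
xs=np.arange(.15,.85,.05); ys=np.arange(-.7,.3,.05)
print("y\\x "," ".join(f"{x:5.2f}" for x in xs))
for y in ys:
    r=[]
    for x in xs:
        s=(abs(X[:,0]-x-.025)<.025)&(abs(X[:,1]-y-.025)<.025); r.append(f"{X[s,2].max():5.2f}" if s.any() else "  -  ")
    print(f"{y:5.2f}"," ".join(r))
# turn
from scipy.spatial.transform import Rotation as Ro
from bench import arm
s=arm.observe(); R0=Ro.from_rotvec(s["orientation"]); a=np.deg2rad(20.9)
xc=np.array([np.cos(a),np.sin(a),0]);yc=np.array([-np.sin(a),np.cos(a),0])
for sg in(1,-1):
    Rg=Ro.from_matrix(np.c_[sg*yc,sg*xc,[0,0,-1]]); print((R0.inv()*Rg).as_rotvec().round(4))
for t in([.30,-.30,.40],[.5075,.061,.40],[.5075,.061,.15]): print(t,(R0.inv().apply(np.array(t)-s["ee_pos"])*1000).round(1))
E
```

```text
y\x   0.15  0.20  0.25  0.30  0.35  0.40  0.45  0.50  0.55  0.60  0.65  0.70  0.75  0.80
-0.70 -0.81 -0.82 -0.82   -     -     -     -     -     -     -     -     -     -     -  
-0.65 -0.82 -0.82 -0.82   -     -     -     -     -     -     -     -     -     -     -  
-0.60 -0.82 -0.82 -0.82   -    0.00  0.00  0.00  0.01  0.00  0.01  0.00  0.00   -     -  
-0.55 -0.82 -0.82 -0.82  0.00  0.01  0.01  0.05  0.08  0.08  0.01  0.01  0.00   -     -  
-0.50 -0.82 -0.82 -0.82  0.01  0.01  0.01  0.12  0.12  0.08  0.00  0.16  0.17  0.17   -  
-0.45 -0.82 -0.81 -0.82  0.00  0.00  0.00  0.12  0.12  0.12  0.01  0.17  0.23  0.17   -  
-0.40 -0.82 -0.82 -0.82  0.01  0.01  0.23  0.23  0.12  0.01  0.03  0.17  0.30  0.17  0.10
-0.35 -0.82 -0.82 -0.82  0.01  0.01  0.24  0.23  0.01  0.01  0.03  0.04  0.36  0.16  0.01
-0.30 -0.82 -0.82 -0.82  0.00  0.01  0.24  0.00  0.01  0.01  0.03  0.04  0.43  0.42  0.00
-0.25 -0.82 -0.82 -0.82  0.00  0.01  0.01  0.01  0.01  0.01  0.00  0.04  0.43  0.43  0.00
-0.20 -0.72 -0.82 -0.82  0.01  0.00  0.01  0.00  0.00  0.09  0.00  0.04  0.17  0.43  0.01
-0.15 -0.01  0.54 -0.
[... 293 characters left out ...]
.10  0.12  0.07  0.06  0.02  0.44  0.44  0.01
 0.05  0.45 -0.82 -0.82  0.00  0.01  0.01  0.11  0.11  0.08  0.06  0.02  0.44  0.43  0.05
 0.10  0.34 -0.82 -0.82  0.00  0.01  0.01  0.08  0.06  0.06  0.02  0.02  0.45  0.10  0.10
 0.15 -0.72 -0.27 -0.26  0.00  0.01  0.07  0.07  0.01  0.00  0.01  0.03  0.45  0.10  0.10
 0.20 -0.01  0.12 -0.26  0.01  0.01  0.06  0.07  0.01  0.01  0.01  0.02  0.46  0.10  0.09
 0.25  0.18  0.16 -0.25  0.00  0.01  0.00  0.01  0.01  0.01  0.01  0.02  0.46  0.10  0.09
[-9.0000e-04 -1.1000e-03 -1.7117e+00]
[-1.1000e-03  9.0000e-04  1.4299e+00]
[0.3, -0.3, 0.4] [ 225.9 -265.7 -169. ]
[0.5075, 0.061, 0.4] [ 508.4 -571.6 -168.6]
[0.5075, 0.061, 0.15] [ 508.4 -571.3   81.4]
```

{"name": "servo_tool", "arguments": {"rows": [[[0,0,-40],[0,0,0],-1],[[0,0,-80],[0,0,0],-1],[[0,0,-120],[0,0,0],-1],[[25,-28,-140],[0,0,-0.1],-1],[[55,-62,-140],[0,0,-0.2],-1],[[83,-93,-140],[0,0,-0.3],-1],[[110,-124,-140],[0,0,-0.42],-1],[[138,-155,-140],[0,0,-0.54],-1],[[166,-186,-140],[0,0,-0.66],-1],[[193,-217,-140],[0,0,-0.78],-1],[[221,-248,-140],[0,0,-0.9],-1],[[248,-279,-140],[0,0,-1.02],-1],[[276,-310,-140],[0,0,-1.14],-1],[[304,-341,-140],[0,0,-1.24],-1],[[331,-372,-140],[0,0,-1.34],-1],[[359,-403,-140],[0,0,-1.44],-1],[[387,-434,-140],[0,0,-1.53],-1],[[415,-466,-140],[0,0,-1.62],-1],[[443,-497,-140],[0,0,-1.71],-1],[[470,-528,-140],[0,0,-1.7117],-1]]}}

```text
time_s: 1.77
ee_pos: [0.4785, 0.0088, 0.3712]
orientation: [1.774, 2.593, -0.0]
wrist_force: [1.0, -0.8, 0.7]
opening: -0.0002
```

{"name": "servo_tool", "arguments": {"rows": [[[0,0,0],[0,0,0],-1],[[0,0,0],[0,0,0],-1],[[0,0,0],[0,0,0],-1]]}}

```text
time_s: 2.02
ee_pos: [0.4778, 0.0067, 0.3708]
orientation: [-1.78, -2.588, 0.002]
wrist_force: [-0.1, 0.3, 0.0]
opening: -0.0002
```

```bash
cat >> h.py <<'E'
def goto(*ts):
    from bench import arm
    from scipy.spatial.transform import Rotation as Ro
    s=arm.observe(); R0=Ro.from_rotvec(s["orientation"]); print(s["time_s"],s["ee_pos"].round(4),"F",s["wrist_force"].round(1),"yawY",np.degrees(np.arctan2(*R0.as_matrix()[[1,0],1])).round(2),"op",s["opening"], "z",R0.as_matrix()[:,2].round(4))
    for t in ts: print(t,(R0.inv().apply(np.array(t)-s["ee_pos"])*1000).round(1))
E
python3 - <<'E'
from h import *
goto([.5075,.061,.16],[.5075,.061,.113])
E
```

```text
2.0167 [0.4778 0.0067 0.3708] F [-0.1  0.3  0. ] yawY 20.95 op -0.00023775600464012606 z [-1.2e-03 -4.0e-04 -1.0e+00]
[0.5075, 0.061, 0.16] [ 40.1  47.4 210.8]
[0.5075, 0.061, 0.113] [ 40.   47.5 257.8]
```

{"name": "servo_tool", "arguments": {"rows": [[[20,24,20],[0,0,0],-1],[[40,47,50],[0,0,0],-1],[[40,47.4,85],[0,0,0],-1],[[40,47.4,120],[0,0,0],-1],[[40,47.4,155],[0,0,0],-1],[[40,47.4,185],[0,0,0],-1],[[40,47.4,210],[0,0,0],-1],[[40,47.4,230],[0,0,0],-1],[[40,47.4,245],[0,0,0],-1],[[40,47.4,248],[0,0,0],-1],[[40,47.4,248],[0,0,0],-1],[[40,47.4,248],[0,0,0],-1]]}}

```text
time_s: 3.02
ee_pos: [0.5085, 0.0601, 0.1241]
orientation: [1.783, 2.586, 0.001]
wrist_force: [0.3, -0.6, -0.0]
opening: -0.0001
```

```bash
python3 - <<'E'
from h import *
goto([.5075,.061,.108],[.5075,.061,.101])
p,d=optics.grab_frame("side"); p=p[200:300,240:360]
q,d=optics.grab_frame("top"); q=q[140:240,270:390]
f=lambda a:cv2.resize(a[:,:,::-1],(480,400),interpolation=cv2.INTER_CUBIC)
cv2.imwrite("pics/b1.png",cv2.resize(np.hstack([f(p),f(q)]),(800,333)))
E
```

```text
3.0167 [0.5085 0.0601 0.1241] F [ 0.3 -0.6 -0. ] yawY 20.82 op -0.0001265710133205218 z [ 7.e-04 -0.e+00 -1.e+00]
[0.5075, 0.061, 0.108] [ 1.2 -0.7 16.1]
[0.5075, 0.061, 0.101] [ 1.2 -0.7 23.1]
```

View pics/b1.png

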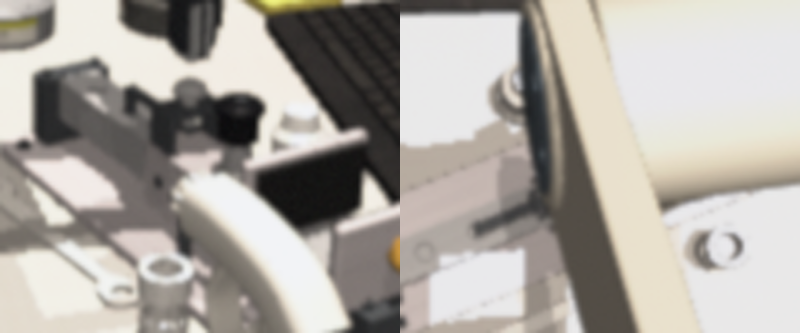

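In the side view (left) the closed fingertips at (193,55) are straight above the button at (190,88); in the top view (right) the wrist hides it. Pressing down now.

{"name": "servo_tool", "arguments": {"rows": [[[1,-0.7,8],[0,0,0],-1],[[1,-0.7,14],[0,0,0],-1],[[1,-0.7,17],[0,0,0],-1],[[1,-0.7,19],[0,0,0],-1],[[1,-0.7,21],[0,0,0],-1],[[1,-0.7,22],[0,0,0],-1],[[1,-0.7,22],[0,0,0],-1]]}}

```text
time_s: 3.7
ee_pos: [0.5073, 0.0617, 0.1014]
orientation: [1.781, 2.588, -0.0]
wrist_force: [-0.8, -1.9, 6.3]
opening: 0.0
```

{"name": "servo_tool", "arguments": {"rows": [[[0,0,1],[0,0,0],-1],[[0,0,1.5],[0,0,0],-1],[[0,0,1.5],[0,0,0],-1],[[0,0,1.5],[0,0,0],-1]]}}

```text
time_s: 4.03
ee_pos: [0.5075, 0.0617, 0.1009]
orientation: [1.781, 2.587, 0.001]
wrist_force: [-4.2, -0.9, 17.3]
opening: -0.0001
```

{"name": "servo_tool", "arguments": {"rows": [[[0,0,0.5],[0,0,0],-1],[[0,0,0.5],[0,0,0],-1],[[0,0,0.5],[0,0,0],-1]]}}

```text
time_s: 4.28
ee_pos: [0.5076, 0.0618, 0.1008]
orientation: [1.781, 2.587, 0.001]
wrist_force: [-6.1, -1.4, 23.2]
opening: -0.0002
```

```bash
python3 - <<'E'
from h import *
goto()
p,d=optics.grab_frame("side"); p=p[200:300,240:360]
cv2.imwrite("pics/b2.png",cv2.resize(p[:,:,::-1],(720,600),interpolation=cv2.INTER_CUBIC))
E
```

```text
4.2833 [0.5076 0.0618 0.1008] F [-6.1 -1.4 23.2] yawY 20.91 op -0.00017285238100160397 z [ 9.e-04  1.e-04 -1.e+00]
```

View pics/b2.png

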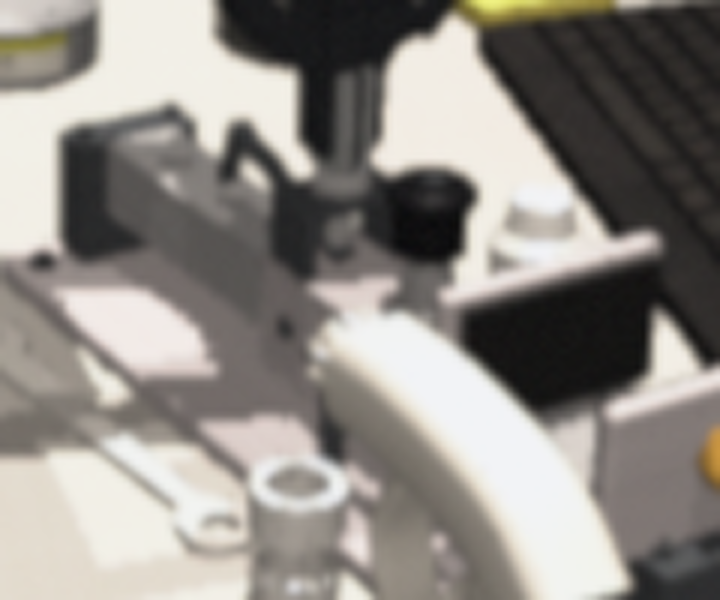

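The rocker's toe at about (235,130) has risen clear of the tube, and the force climbed to 23 N with the tip at z = 0.1008, so the button is on its stop. Now up and over to the knob.

{"name": "servo_tool", "arguments": {"rows": [[[0,0,-20],[0,0,0],-1],[[0,0,-45],[0,0,0],0],[[-10,0,-65],[0,0,0],0.4],[[-35,0,-65],[0,0,0],0.4],[[-52,0,-65],[0,0,0],0.4],[[-52,0,-65],[0,0,0],0.4],[[-52,0,-65],[0,0,0],0.4],[[-52,0,-65],[0,0,0],0.4]]}}

```text
time_s: 5.0
ee_pos: [0.5251, 0.0134, 0.1638]
orientation: [-1.782, -2.586, 0.001]
wrist_force: [-0.1, -0.4, 0.4]
opening: 0.0598
```

```bash
python3 - <<'E'
from h import *
goto([.526,.013,.165],[.526,.013,.088])
E
```

```text
5.0 [0.5251 0.0134 0.1638] F [-0.1 -0.4  0.4] yawY 20.87 op 0.05979633977135316 z [-1.2e-03  3.0e-04 -1.0e+00]
[0.526, 0.013, 0.165] [-0.7  0.7 -1.2]
[0.526, 0.013, 0.088] [-0.8  0.8 75.8]
```

{"name": "servo_tool", "arguments": {"rows": [[[-0.7,0.7,25],[0,0,0],0.4],[[-0.7,0.7,45],[0,0,0],0.4],[[-0.7,0.7,60],[0,0,0],0.4],[[-0.7,0.7,70],[0,0,0],0.4],[[-0.7,0.7,75],[0,0,0],0.4],[[-0.7,0.7,75],[0,0,0],0.4],[[-0.7,0.7,75],[0,0,0],0.4]], "newtons": 50}}

```text
time_s: 5.58
ee_pos: [0.5268, 0.013, 0.0895]
orientation: [1.781, 2.588, 0.0]
wrist_force: [-0.2, -0.2, 0.1]
opening: 0.0598
```

```bash
python3 - <<'E'
from h import *
goto()
p,d=optics.grab_frame("side"); p=p[190:290,250:370]
cv2.imwrite("pics/b3.png",cv2.resize(p[:,:,::-1],(720,600),interpolation=cv2.INTER_CUBIC))
E
```

```text
5.5833 [0.5268 0.013  0.0895] F [-0.2 -0.2  0.1] yawY 20.92 op 0.05984221261606026 z [ 1.e-04  1.e-04 -1.e+00]
```

View pics/b3.png

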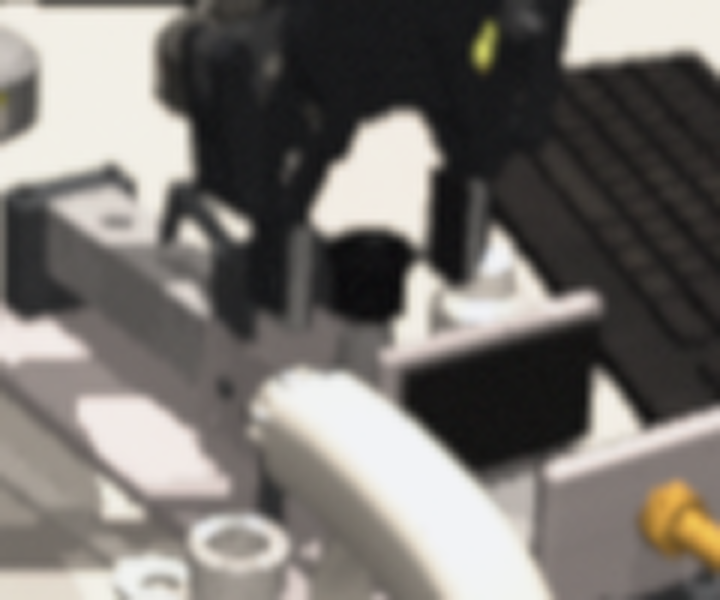

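The open fingers, at about (290,270) and (460,230), straddle the black knob at (368,270) with room on both sides. The catch is still up at (185,200). Closing.

{"name": "servo_tool", "arguments": {"rows": [[[0,0,0],[0,0,0],-1],[[0,0,0],[0,0,0],-1],[[0,0,0],[0,0,0],-1],[[0,0,0],[0,0,0],-1],[[0,0,0],[0,0,0],-1],[[0,0,0],[0,0,0],-1]], "newtons": 50}}

```text
time_s: 6.13
ee_pos: [0.5275, 0.0128, 0.0897]
orientation: [1.781, 2.586, 0.002]
wrist_force: [3.3, 2.3, 2.0]
opening: 0.0289
```

{"name": "servo_tool", "arguments": {"rows": [[[0,0,-2],[0,0,0],-1],[[0,0,-4],[0,0,0],-1],[[0,0,-6],[0,0,0],-1],[[0,0,-8],[0,0,0],-1],[[0,0,-10],[0,0,0],-1],[[0,0,-12],[0,0,0],-1],[[0,0,-12],[0,0,0],-1]]}}

```text
time_s: 6.72
ee_pos: [0.5273, 0.0128, 0.1012]
orientation: [1.781, 2.587, 0.001]
wrist_force: [6.9, 2.2, -9.5]
opening: 0.0283
```

{"name": "servo_tool", "arguments": {"rows": [[[0,0,-1],[0,0,0],-1],[[3,0,-1],[0,0,0],-1],[[7,0,-1],[0,0,0],-1],[[12,0,-1],[0,0,0],-1],[[17,0,-1],[0,0,0],-1],[[22,0,-1],[0,0,0],-1],[[27,0,-1],[0,0,0],-1],[[32,0,-1],[0,0,0],-1],[[36,0,-1],[0,0,0],-1],[[39,0,-1],[0,0,0],-1],[[40,0,-1],[0,0,0],-1],[[40,0,-1],[0,0,0],-1],[[40,0,-1],[0,0,0],-1]]}}

```text
time_s: 7.8
ee_pos: [0.5128, 0.0502, 0.1019]
orientation: [1.781, 2.587, 0.001]
wrist_force: [6.1, 3.5, -9.4]
opening: 0.0288
```

```bash
python3 - <<'E'
from h import *
goto([.513,.0502,.1],[.513,.0502,.0867])
p,d=optics.grab_frame("side"); p=p[190:290,240:360]
cv2.imwrite("pics/b4.png",cv2.resize(p[:,:,::-1],(720,600),interpolation=cv2.INTER_CUBIC))
E
```

```text
7.8 [0.5128 0.0502 0.1019] F [ 6.1  3.5 -9.4] yawY 20.9 op 0.028759914595427555 z [ 9.e-04  3.e-04 -1.e+00]
[0.513, 0.0502, 0.1] [-0.1  0.2  1.9]
[0.513, 0.0502, 0.0867] [-0.1  0.1 15.2]
```

View pics/b4.png

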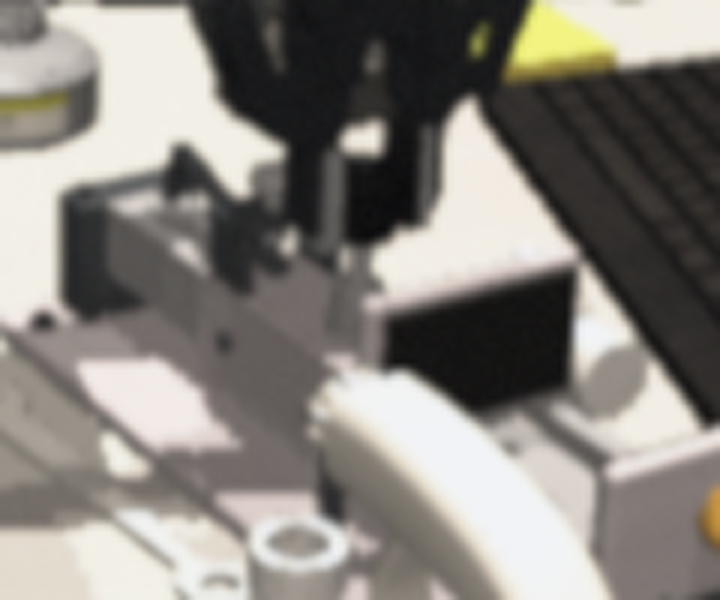

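The sleeve has moved, the catch toe is still up at (185,160) and the knob is held raised. The valve looks different because the cheek now hides its top, so I'll check that it hasn't moved.

```bash
python3 - <<'E'
from h import *
p,d=optics.grab_frame("top"); a=p[140:240,270:390]; b=np.load("top0.npz")["p"][140:240,270:390]
f=lambda a:cv2.resize(a[:,:,::-1],(400,333),interpolation=cv2.INTER_CUBIC)
cv2.imwrite("pics/b5.png",np.hstack([f(b),f(a)]))
s=optics.grab_frame("side")[0][200:330,290:390]; s0=np.load("side0.npz")["p"][200:330,290:390]
f=lambda a:cv2.resize(a[:,:,::-1],(400,520),interpolation=cv2.INTER_CUBIC)
cv2.imwrite("pics/b6.png",np.hstack([f(s0),f(s)]))
X=onz("top",308,163.5,.072); r=X-[.526,.013,.072]; print(X, r@[.934,.357,0], r@[-.357,.934,0])
E
```

```text
[0.58806365 0.08587847 0.072     ] 0.08398506183748206 0.045911770192476484
```

View pics/b5.png

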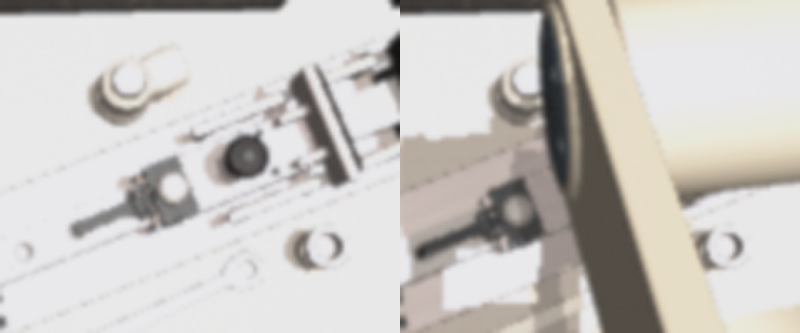

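View pics/b6.png

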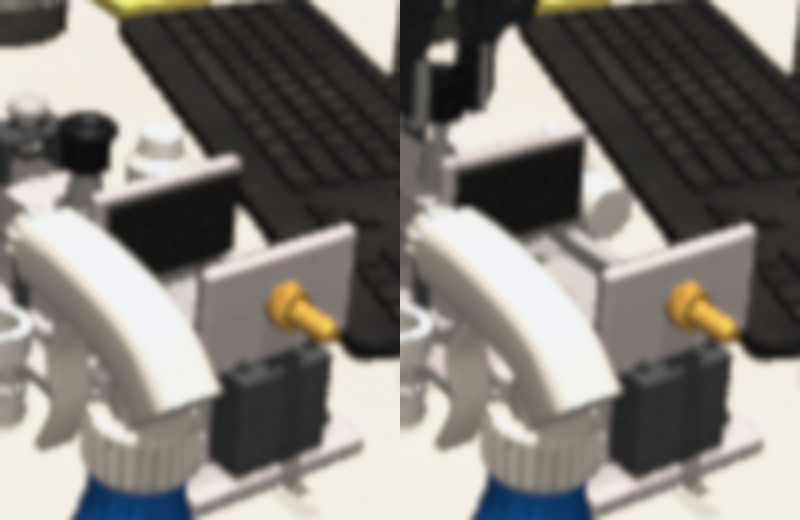

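The valve and coupling are unmoved: in the top view they sit at (125,85) and (320,247) both before and after. The cheek merely uncovered the valve's side port. Lowering the pin.

{"name": "servo_tool", "arguments": {"rows": [[[0,0,2],[0,0,0],-1],[[0,0,4],[0,0,0],-1],[[0,0,6],[0,0,0],-1],[[0,0,8],[0,0,0],-1],[[0,0,10],[0,0,0],-1],[[0,0,12],[0,0,0],-1],[[0,0,12],[0,0,0],-1],[[0,0,12],[0,0,0],-1]]}}

```text
time_s: 8.62
ee_pos: [0.5129, 0.0503, 0.0904]
orientation: [1.782, 2.587, 0.001]
wrist_force: [3.1, 3.6, -0.2]
opening: 0.0283
```

{"name": "servo_tool", "arguments": {"rows": [[[0,0,1],[0,0,0],-1],[[0,0,2],[0,0,0],-1],[[0,0,3],[0,0,0],-1],[[0,0,4],[0,0,0],-1],[[0,0,4],[0,0,0],-1],[[0,0,4],[0,0,0],-1]]}}

```text
time_s: 9.12
ee_pos: [0.5132, 0.0501, 0.0877]
orientation: [1.781, 2.586, 0.002]
wrist_force: [-0.7, 2.2, 15.7]
opening: 0.0291
```

{"name": "servo_tool", "arguments": {"rows": [[[0,0,0.5],[0,0,0],-1],[[0,0,0.5],[0,0,0],-1],[[0,0,0.5],[0,0,0],-1],[[0,0,0.5],[0,0,0],-1],[[0,0,0.5],[0,0,0],-1],[[0,0,0.5],[0,0,0],-1],[[0,0,0.5],[0,0,0],-1],[[0,0,0.5],[0,0,0],-1],[[0,0,0.5],[0,0,0],-1],[[0,0,0.5],[0,0,0],-1],[[0,0,0.5],[0,0,0],-1],[[0,0,0.5],[0,0,0],-1]]}}

```text
time_s: 10.12
ee_pos: [0.5133, 0.05, 0.0876]
orientation: [1.781, 2.586, 0.002]
wrist_force: [-1.7, 1.2, 21.7]
opening: 0.0288
```

```bash
python3 - <<'E'
from h import *
goto()
p,d=optics.grab_frame("side"); p=p[190:290,240:360]
cv2.imwrite("pics/b7.png",cv2.resize(p[:,:,::-1],(720,600),interpolation=cv2.INTER_CUBIC))
E
```

```text
10.1167 [0.5133 0.05   0.0876] F [-1.7  1.2 21.7] yawY 20.9 op 0.028812624863368098 z [ 2.e-03  1.e-04 -1.e+00]
```

View pics/b7.png

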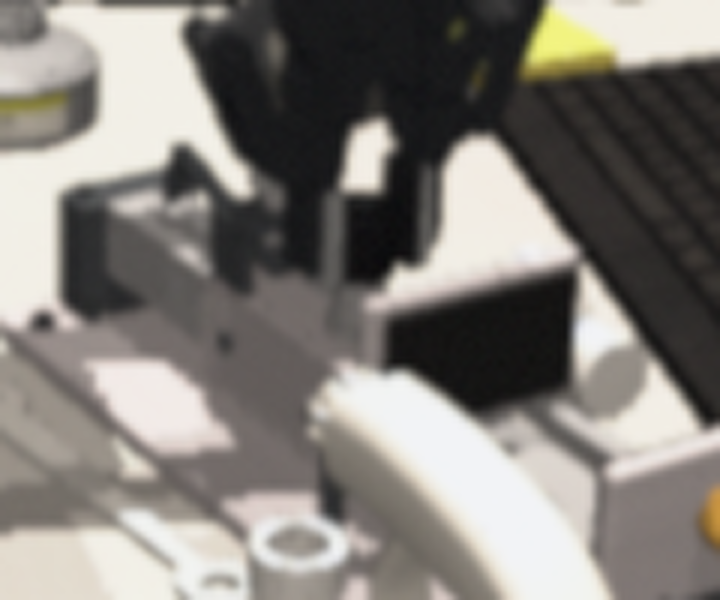

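The knob is now well below its raised position, at (370,260), the catch is still up, and the arm is on a hard stop: the force rose from 16 to 22 N over 0.1 mm. Handing in.

```bash
python3 -c "
from bench import arm
print(arm.hand_in())"
```

```text
the job is handed in; nothing more can be done
None
```

The cradle is set one hole wider, and I handed the job in at about 10 s with the gripper still pushing the plunger home. No verdict was reported, so these are my own checks.

- **Release button:** I pressed it until the force jumped to 23 N with the fingertip at z = 0.101. That matches the 7 mm stop, and the side view showed the catch tipped up out of the tube.
- **Plunger and sleeve:** I gripped the knob and raised it about 12 mm at 9.5 N. I then drew it 40 mm along the tube: the gripper moved from (0.527, 0.013) to (0.513, 0.050). The pin then dropped freely to its spring rest height, with no force on the wrist.
- **Final hold:** I pushed down a further 2.7 mm onto a hard stop. The gripper holds there with about 22 N down and 50 N grip, steady for 1 s.
- **Last picture:** the catch is still up. The valve and coupling were where they started in the pictures taken before the pin was lowered. The filters and spanner I did not compare one by one, but the gripper never worked near them.

No check disagreed, except that the fingers measured 29 mm on the nominally 31 mm rim, and the grip held firmly throughout. The joint values themselves can't be read, so I judged them from forces, heights and pictures.

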